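# Pop the battery hatch of the gauge readout and fold it back

### The arm

A 6-joint arm with a two-finger parallel gripper is mounted at the origin on a cart in front of the work surface, level with it; the furniture and walls round the work are solid. World frame = base frame: x ahead of the robot, y to its left, z up, the work surface at z = 0. Lengths are in mm, angles in degrees, forces in N, time in s.
With the tool pointing down it reaches from about 325 to 775 mm from the base axis. Payload 9.3 kg.
Tool frame: the origin (TCP) lies between the finger pads; the fingertips stand 8 mm ahead of it and the grasp point (between the pads) lies 11 mm behind it; x points along the fingers, y is the direction in which the jaws open and shut, and the axes are right-handed (so a half turn about x gives the same grasp; the last joint's range is limited). The gripper opens to 85 mm and grips with 20 to 120 N. Pads are 22 mm wide; open, the fingers measure 114 mm over their backs; the gripper's body (76 mm by 85 mm) begins 54 mm behind the grasp point. The pads swing forward as they close: fully open they stand 13 mm farther back than shut.
Start: joints at [-76.868, 14.817, 1.232, 76.415, 0, 81.257], TCP at [204.918, -510.397, 239.279] pointing down, gripper open.
Joint ranges: [-174.27, 174.27], [-52.1, 104.24], [-59.71, 78.15], [-110.17, 111.67], [-87.03, 83.33], [-180, 180]. Speed limits (degrees/s): [127.2, 127.2, 159.86, 180, 180, 180].

### API

Orientations are given as [roll, pitch, yaw] about the fixed x, y, z axes, in that order (R = Rz(yaw) Ry(pitch) Rx(roll)).
In Python, from station import env gives the robot as it stands. The module is installed in compiled form; this text tells all that it offers.
- The arm moves only by the shell command python3 -m handwheel 'ROWS' [OPENING]. ROWS is JSON, one flat list of numbers, 4 for each row, row after row: the shift along the tool's x, y, z in mm, then the turn about the tool's x in rad. In form: [x, y, z, roll, x, y, z, roll, ...]. A call has 1 to 5 rows; each row shifts and turns the commanded pose from where the row before left it, along the tool's axes as they then stand; what a row does not reach is not made up. A row lasts 1/12 s, in which the tool goes at most 41.7 mm and 7.16 degrees, less where a joint would pass 70% of its speed; a pose out of reach is approached as far as the arm can. A call is refused whole if a number of a shift passes 41.7 or a number of a turn 0.125, either way. A call with a gripper value outside its range is refused whole. OPENING is the opening, from 0 (shut) to 1 (fully open), set as the call begins (- or left out, the last holds). The fingers move at their own pace and stop on an object; the grip force is fixed at half the most. Time passes only in rows, so rows that do not move let the fingers close. It gives the time, the measured TCP pose, the force and the opening at its end, in the units of the state.
- env.get_state(): the state, without advancing time (a new reading comes with each control period).
- env.capture(name): name is "scene" or "top" or "wrist"; returns a dict with "color" (420x560x3 uint8, red, green, blue), "z_map" (420x560 float32, mm along the optical axis (not along the pixel's ray), 0 where there is no reading), "fx", "fy", "cx", "cy" (pixels), "extrinsics" (4x4, takes a point from world to camera coordinates); the wrist camera has in their place "T_tool_cam" (4x4, takes a point from camera to tool coordinates, whose origin is the TCP and whose axes are the tool frame's). Camera axes: x right, y up, looking along -z (the intrinsics and any distortion apply to the point x, -y, -z); pixel columns grow to the right and rows downward; lengths in mm; the calibration is good to about 2 mm. A picture is of the moment at which its call begins: read the wrist's pose just before it.
- env.hand_in(): hands the job in, once; it reports no verdict.
The state is a dict: "time": time; "q": joint angles; "qd": joint speeds; "joint_efforts": joint torques, N m; "eef_pos": TCP position; "orientation": TCP orientation; "force": force on the tool from outside, world axes, zero at the start; "moment": the same for the moment, N m; "width": opening from 0.0 (shut) to 1.0 (fully open).
Only numpy, scipy, OpenCV 4.12 (cv2) and the standard library are available. Lean on these libraries where they do the work, as an engineer would, in place of code of your own. Each camera call takes 0.05 s, during which the arm holds its last target.

### The job

The gauge readout is due for new batteries: with a fingertip, press down the ridged pad at the front edge of its battery hatch, the larger of the two lids on top, until the latch lets go, then take the finger away so that the hatch pops up by itself and see that it stays up. Then push the raised hatch over to the rear with the finger until it lies back against its stop, and leave it there. Pinch and lift nothing, do not shove the readout about, and leave the small card door shut and the parts lying around where they are.

Things in the scene. Friction and masses are not known exactly. Their poses are not given: they have to be found in the camera images.
- readout: Bench readout for length gauges, light grey, 150 x 190 mm, loose on rubber feet, 2.2 kg. Origin: centre of its underside, on the worktop. x points from its sloped front (display, keys; toward the robot) to its rear, y to its left. Deck 50 mm high, two lids 7 mm proud: battery hatch at x -16 to 58, y -4 to 72 mm; card door at x -16 to 28, y -72 to -32 mm.
- battery_hatch (a joint): Hatch angle about its rear hinge, rad: about 0 latched shut, up to the stop at 1.92 (folded back past upright); pressed in it bottoms at -0.068. Push-push latch: pressed past -0.035 (2 mm at the pad, 4 mm at the bottom; 2 to 4 N) and released it lets go and a spring lifts it to about 1.05 in a second; pressed down again it latches. From there on only light friction; past 1.25 it stays as left.
- battery_hatch_pad (a point): Middle of the ridged press pad (13 x 34 mm) on the top face of the battery hatch, 15 mm behind its free front edge; 57 mm above the worktop when latched; moves with the hatch. Hatch: 74 mm long, 76 mm wide, 12 mm deep at its skirt; under the middle of its front, 68 mm from the hinge, the white latch cam (17 mm wide) reaches 25 mm below the top face.
- battery_hatch_hinge (a point): Middle of the battery hatch's hinge axis, fixed on the readout: 60 mm behind and 34 mm left of the readout's origin, 52 mm above the worktop; the axis runs along the readout's y. The hatch's free edge is 76 mm from it.
- card_door (a joint): Angle of the small card door (44 x 40 mm) in rad, 0 to 0.04 latched shut; it has the same kind of latch and is to stay shut.
- loupe: Black eye loupe, 34 mm across, 30 mm high, loose at the left of the readout; origin at the centre of its underside.
- machined_bracket: Milled aluminium angle bracket, 51 x 67 x 42 mm high, loose at the right of the readout; origin at the centre of its underside.
- bearing: Ball bearing, 35 mm across, 11 mm high, lying loose before the front of the readout; origin at the centre of its underside.
- contact_disc: Round brass contact disc with two studs, 23 mm across, 13 mm high, lying loose before the front of the readout; origin at the centre of its underside.

How it is judged (in metres and radians):
On the way, in this order (a step that is already met when the one before it is completed fails the run):
1. the finger presses the battery hatch in (value of joint battery_hatch below -0.02 rad and contact force between the fingers and readout above 1 N).
2. the hatch has popped up by itself and stays up for half a second with no finger on the readout (value of joint battery_hatch between 0.9 and 1.3 rad and contact force between the fingers and readout below 0.1 N), for 0.5 s.
3. the finger pushes the hatch back to its stop (value of joint battery_hatch above 1.75 rad), for 0.1 s.
At the end, for the whole second after the job is handed in: The battery hatch lies back at rest against its stop (within 0.17 rad of it), the card door is still latched shut (within 0.06 rad), the readout stands upright within 25 mm of where it was, and the loupe, bracket, bearing and contact disc are within 20 mm of where they lay (value of joint battery_hatch above 1.75 rad and velocity of joint battery_hatch between -0.05 and 0.05 rad/s and value of joint card_door between -0.06 and 0.06 rad and distance of readout from where it was at the start of the episode below 0.025 m and angle between readout's own z axis and vertical below 0.03 rad and linear speed of readout below 0.01 m/s and distance of each of loupe, machined_bracket, bearing, contact_disc from where it was at the start of the episode below 0.02 m); the robot touches nothing.
It fails at once if the readout is lifted off the worktop (height (world z) of readout above 0.012 m).
It fails at once if the readout is shoved more than 40 mm (distance of readout from where it was at the start of the episode above 0.04 m).
It fails at once if the card door is opened (value of joint card_door above 0.15 rad).
It fails at once if the readout or its hatch is squeezed or pressed with more than 30 N (contact force between the fingers and readout above 30 N).
It fails at once if a thing lying beside the readout is lifted, carried or knocked away (distance of any of loupe, machined_bracket, bearing, contact_disc from where it was at the start of the episode above 0.03 m).
It also fails if it takes over 42 s, if anything falls off the work surface, if the arm or the gripper's body presses on something with over 40 N, if the wrist force passes 120 N, or if a joint passes its speed limit or range.

## Working session

There is one attempt and no reset: what is moved stays moved. The work goes in short steps, Python scripts to look and compute and a shell command to move; the robot and the scene stay as the last step left them, time stands still between calls to the robot, and variables do not carry over. Pictures are saved under pics/ and viewed, and the job is handed in when it is done.

```bash
mkdir -p pics; python3 - <<'E'
from station import env
import cv2,numpy as np
s=env.get_state(); print({k:s[k] for k in s})
for n in ("scene","top","wrist"):
    c=env.capture(n); cv2.imwrite(f"pics/{n}0.png",c["color"][:,:,::-1]); 
    np.savez(f"{n}0.npz",**c)
    print(n,c["fx"],c["fy"],c["cx"],c["cy"],[k for k in c],np.round(c.get("extrinsics",c.get("T_tool_cam")),3).tolist())
E
```

```text
{'time': 0.0, 'q': array([-7.68688678e+01,  1.48536870e+01,  1.18876390e+00,  7.64143019e+01,
        1.31024652e-03,  8.12563510e+01]), 'qd': array([-0.00125646, -0.05467929, -0.00519284, -0.0017419 , -0.02413654,
       -0.05331471]), 'joint_efforts': array([-1.82616060e-05, -5.55641985e+01,  3.44528210e+01,  1.39539043e-02,
       -1.78575956e-04, -3.07397244e-06]), 'eef_pos': array([ 204.85744108, -510.14243543,  238.63157833]), 'orientation': array([-99.69113631,  89.92076414, 102.18364395]), 'force': array([-0.19518478, -0.17814835, -0.11624144]), 'moment': array([-0.00282649,  0.06341103,  0.00412503]), 'width': 0.9987680218318465}
scene 465.7611733295896 465.7611733295896 272.4981178099233 215.1245263442675 ['color', 'z_map', 'fx', 'fy', 'cx', 'cy', 'extrinsics'] [[-0.81, -0.586, -0.021, 297.558], [0.391, -0.566, 0.726, -344.629], [-0.437, 0.58, 0.688, -672.137], [0.0, 0.0, 0.0, 1.0]]
top 432.0223023096305 432.0223023096305 283.04096178100934 208.75444930246482 ['color', 'z_map', 'fx', 'fy', 'cx', 'cy', 'extrinsics'] [[-0.011, -1.0, 0.009, -178.611], [0.984, -0.009, 0.176, -493.119], [-0.176, 0.011, 0.984, -820.3], [0.0, 0.0, 0.0, 1.0]]
wrist 359.34633409653804 359.34633409653804 281.9433070710588 208.49192826665572 ['color', 'z_map', 'fx', 'fy', 'cx', 'cy', 'T_tool_cam'] [[-0.001, 0.306, -0.952, -134.81], [1.0, -0.001, -0.001, -0.284], [-0.002, -0.952, -0.306, -79.445], [0.0, 0.0, 0.0, 1.0]]
```

View pics/scene0.png

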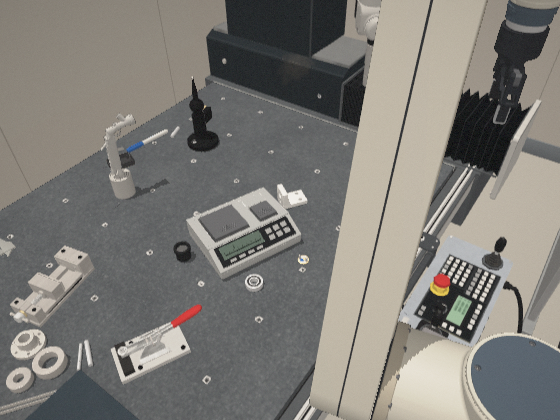

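View pics/top0.png

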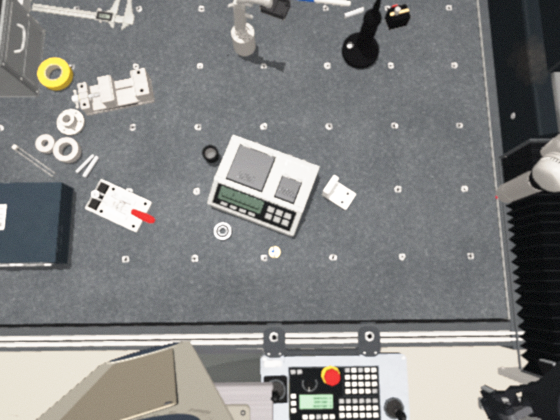

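View pics/wrist0.png

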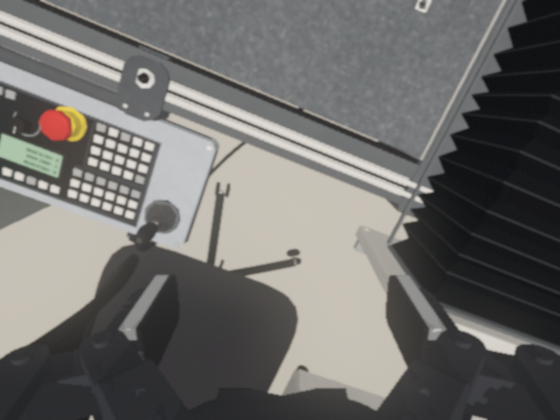

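The top view shows the readout at about (265,185), turned some 20°. Its battery hatch is the dark lid at (250,167), the card door is at (289,188), and the display faces the robot. The loupe is at (210,154), the bracket at (339,192), the bearing at (222,231) and the disc at (274,252).

```bash
cat > h.py <<'E'
import numpy as np,cv2
from scipy.spatial.transform import Rotation as R
def cloud(c):
    z=c["z_map"]; v,u=np.mgrid[:z.shape[0],:z.shape[1]]
    P=np.stack([(u-c["cx"])/c["fx"]*z,-(v-c["cy"])/c["fy"]*z,-z],-1)
    E=np.array(c["extrinsics"]); return (P-E[:3,3])@E[:3,:3]
def ray(c,uv,h):
    E=np.array(c["extrinsics"]);uv=np.atleast_2d(uv).astype(float)
    d=np.stack([(uv[:,0]-c["cx"])/c["fx"],-(uv[:,1]-c["cy"])/c["fy"],-np.ones(len(uv))],-1)@E[:3,:3]
    o=-E[:3,3]@E[:3,:3]; return o+d*((h-o[2])/d[:,2])[:,None]
E
python3 - <<'E'
from h import *
c=dict(np.load("top0.npz")); P=cloud(c); g=c["color"].astype(int)
x0,x1,y0,y1=190,365,125,265
im=cv2.resize(c["color"][y0:y1,x0:x1,::-1],None,fx=4.5,fy=4.5,interpolation=cv2.INTER_CUBIC); cv2.imwrite("pics/topz.png",im)
print(P[300,150],P[185,180])
# body by height
m=((P[...,2]>38)&(P[...,2]<75)).astype(np.uint8); m[:,:190]=0;m[:,330:]=0;m[:120]=0;m[240:]=0
n,l,st,ce=cv2.connectedComponentsWithStats(m); i=1+st[1:,4].argmax(); print(st[i],ce[i])
p=P[l==i]; print(p.mean(0),np.percentile(p[:,2],[5,50,95]))
r=cv2.minAreaRect(p[:,:2].astype(np.float32)); print("deck",r)
# lids dark pixels on deck
s=g.max(-1); lid=((l==i)&(s<130)&(P[...,2]>48)).astype(np.uint8)
lid=cv2.morphologyEx(lid,cv2.MORPH_OPEN,np.ones((3,3)))
n,l2,st,ce=cv2.connectedComponentsWithStats(lid)
for k in range(1,n):
    if st[k,4]>150:
        cnt=cv2.findContours((l2==k).astype(np.uint8),0,1)[0][0].reshape(-1,2)
        w=ray(c,cnt,57)[:,:2].astype(np.float32); print(st[k],ce[k],cv2.minAreaRect(w),P[l2==k].mean(0))
E
```

```text
[314.08237135  87.61136174  -0.95975768] [553.46574878  35.04845298  -3.85697248]
[ 211  135  109   89 5710] [264.78371278 178.82732049]
[ 552.03345137 -147.33864046   50.32302912] [40.56296909 49.55316801 58.23039785]
deck ((550.934326171875, -145.922607421875), (189.98184204101562, 134.40696716308594), 68.63970947265625)
```

View pics/topz.png

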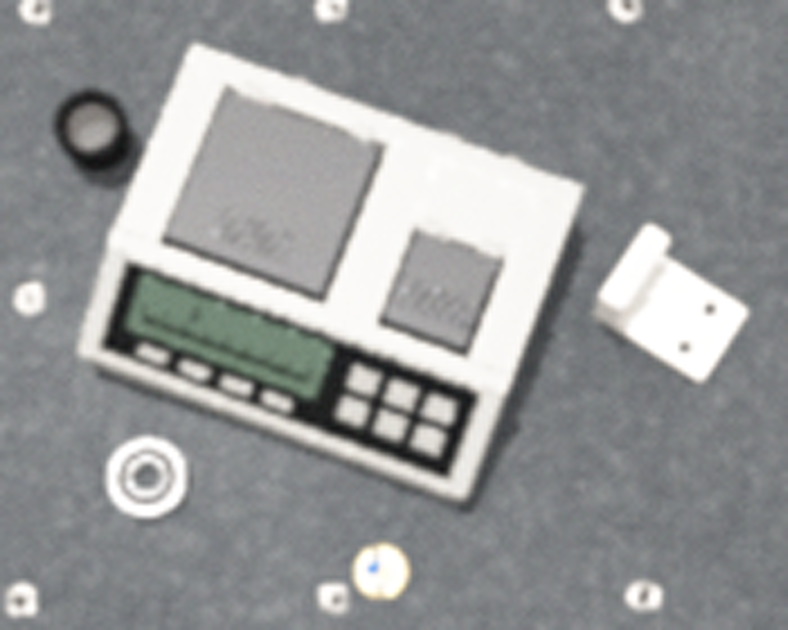

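```bash
python3 - <<'E'
from h import *
c=dict(np.load("top0.npz"))
def w(z,h): return ray(c,np.array(z)/4.5+[190-.4,125-.4],h)[:,:2]
H=w([(225,88),(383,143),(323,300),(163,240)],57); K=w([(192,44),(583,187),(503,392),(112,238)],50); D=w([(415,230),(502,255),(467,353),(380,320)],57)
# model correspondences in readout frame
src=np.array([(58,72),(58,-4),(-16,-4),(-16,72), (28,-32),(28,-72),(-16,-72),(-16,-32)],float)
dst=np.vstack([H,D])
M,_=cv2.estimateAffinePartial2D(src,dst,method=cv2.LMEDS)
A=dst-dst.mean(0);B=src-src.mean(0)
U,S,V=np.linalg.svd(B.T@A);Ro=(U@V).T;t=dst.mean(0)-Ro@src.mean(0)
yaw=np.degrees(np.arctan2(Ro[1,0],Ro[0,0]))
print("origin",t,"yaw",yaw,"affine",M,np.round(src@Ro.T+t-dst,1).tolist())
print("deck corners in ro",np.round((K-t)@Ro,1).tolist())
for n,p in dict(pad=(-1,34),hinge=(60,34),free=(-16,34)).items(): print(n,Ro@p+t)
for n,z,h in (("loupe",(93,130),30),("bearing",(147,477),11),("disc",(382,570),10),("brk",(640,270),42)): 
    q=w([z],h)[0]; print(n,q,(q-t)@Ro)
from station import env
s=env.get_state(); T=R.from_euler('xyz',s["orientation"],degrees=True).as_matrix(); print(np.round(T,3).tolist(), s["eef_pos"])
E
```

```text
origin [ 542.31150243 -142.64432665] yaw -21.034050964022466 affine [[ 9.36953974e-01  3.60302021e-01  5.42275495e+02]
 [-3.60302021e-01  9.36953974e-01 -1.42593427e+02]] [[-0.5, 0.6], [-1.5, 0.6], [1.2, 0.1], [0.6, 0.2], [0.7, -0.8], [-1.9, 0.3], [1.2, -0.1], [0.4, -0.9]]
deck corners in ro [[74.9, 94.8], [74.0, -94.8], [-26.7, -93.0], [-22.3, 94.7]]
pad [ 553.58150744 -110.55091631]
hinge [ 610.5169117  -132.44520189]
free [ 539.58099819 -105.1670756 ]
loupe [612.14743833 -33.56222277] [ 26.03053293 126.87937061]
bearing [452.76500425 -58.25970564] [-113.86732894   46.62157226]
disc [ 409.25428088 -165.48600645] [-115.99285966  -69.07693574]
brk [ 540.69575024 -283.20896931] [  48.94375286 -131.77836878]
[[-0.0, 0.373, -0.928], [0.001, -0.928, -0.373], [-1.0, -0.001, -0.0]] [ 204.86539344 -510.19824318  238.78308814]
```

```bash
for i in 1 2 3; do python3 -m handwheel '[0,-15,-29.4,0,0,-15,-29.4,0,0,-15,-29.4,0,0,-15,-29.4,0,0,-15,-29.4,0]' 0; done; python3 -m handwheel '[0,-15,-29.4,0,0,0,0,-0.125,0,0,0,-0.125,0,0,0,-0.125,0,0,0,-0.125]' 0; python3 -m handwheel '[0,0,0,-0.125,0,0,0,-0.125,0,0,0,-0.125,0,0,0,-0.125,0,0,0,-0.125]' 0
```

```text
time: 0.57
eef_pos: [314.0, -384.7, 239.1]
orientation: [-86.5, 90.0, 115.4]
force: [0.7, -0.3, 0.3]
width: 0.297
time: 0.98
eef_pos: [422.6, -260.2, 239.2]
orientation: [-59.3, 90.0, 142.5]
force: [0.1, -0.3, -1.1]
width: 0.005
time: 1.4
eef_pos: [531.1, -135.7, 239.1]
orientation: [-31.3, 90.0, 170.6]
force: [0.5, -0.6, 0.5]
width: 0.003
time: 1.82
eef_pos: [552.1, -112.0, 238.8]
orientation: [-70.1, 90.0, 160.8]
force: [0.6, -0.7, -0.6]
width: 0.0
time: 2.23
eef_pos: [551.9, -112.3, 239.0]
orientation: [-107.2, 90.0, 159.5]
force: [-0.5, 0.0, -0.4]
width: -0.0
```

```bash
python3 -m handwheel '[0,0,0,-0.125,0,0,0,-0.125,0,0,0,-0.125,0,0,0,-0.125,0,0,0,-0.125]' 0;python3 -m handwheel '[0,0,0,-0.125,0,0,0,-0.125,0,0,0,-0.125,0,0,0,-0.125,0,0,0,-0.125]' 0; cat >> h.py <<'E'
t=np.array([542.31,-142.64]);a=np.radians(-21.03);Ro=np.array([[np.cos(a),-np.sin(a)],[np.sin(a),np.cos(a)]])
def rel(s):
    T=R.from_euler('xyz',s["orientation"],degrees=True).as_matrix()
    p=np.array(s["eef_pos"]); q=Ro.T@(p[:2]-t)
    print("t %.2f"%s["time"],"ro xy",q.round(1),"z %.1f"%p[2],"F",np.round(s["force"],2),"w %.2f"%s["width"],"q",np.round(s["q"],1))
    print("tool y,z in ro:",(Ro.T@T[:2,1]).round(3),(Ro.T@T[:2,2]).round(3))
    return q,p,T
def go(s,tx,ty,tz):
    q,p,T=rel(s); d=np.r_[Ro@(np.array([tx,ty])-q),tz-p[2]]; print("tool shift",(T.T@d).round(1))
E
python3 - <<'E'
from h import *
from station import env
go(env.get_state(),-4,34,85)
E
```

```text
time: 2.65
eef_pos: [551.9, -112.4, 239.0]
orientation: [-143.3, 90.0, 159.2]
force: [0.1, -0.3, 0.7]
width: -0.005
time: 3.07
eef_pos: [551.9, -112.4, 239.0]
orientation: [-177.9, 90.0, 160.4]
force: [-0.1, 0.5, 0.7]
width: 0.004
t 3.07 ro xy [-1.9 31.7] z 239.0 F [-0.08  0.53  0.72] w 0.00 q [-20.   16.1   3.   76.9  -0.    1.6]
tool y,z in ro: [0.012 1.   ] [ 1.    -0.012]
tool shift [154.    2.3  -2. ]
```

```bash
python3 -m handwheel '[38,2.3,-2,0,38,0,0,0,38,0,0,0,40,0,0,0,0,0,0,0]' 0; python3 - <<'E'
from h import *
from station import env
s=env.get_state(); go(s,-4,34,67); c=env.capture("wrist"); cv2.imwrite("pics/w1.png",c["color"][:,:,::-1])
c=env.capture("top"); cv2.imwrite("pics/t1.png",cv2.resize(c["color"][125:265,190:365,::-1],None,fx=4.5,fy=4.5))
E
```

```text
time: 3.48
eef_pos: [547.0, -108.2, 78.5]
orientation: [-177.7, 89.4, 160.3]
force: [-0.5, 0.3, -0.0]
width: -0.0
t 3.48 ro xy [-8.  33.9] z 78.5 F [-0.53  0.25 -0.02] w -0.00 q [-19.8  21.4 -13.8  55.5  -0.    2.2]
tool y,z in ro: [0.018 1.   ] [ 1.    -0.018]
tool shift [11.4  0.2  4.1]
```

View pics/w1.png

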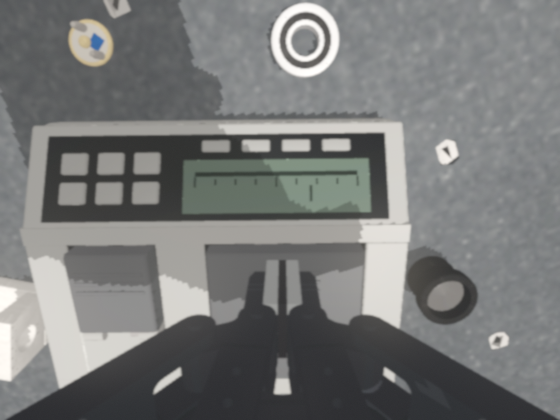

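View pics/t1.png

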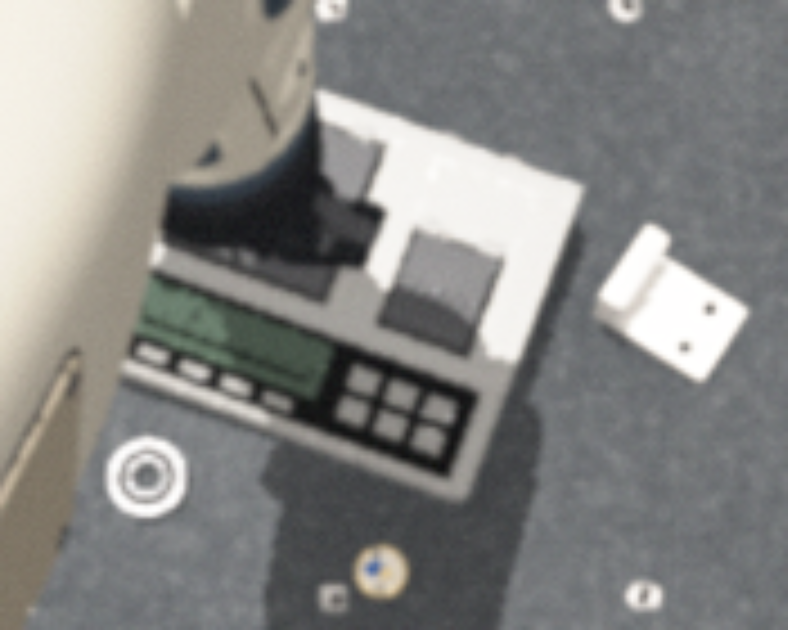

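The wrist view shows the shut fingertips at about (282,265), centred across the battery hatch (columns 205–364) and just behind its front edge. The card door is well clear at (115,290).

```bash
python3 -m handwheel '[0,0,0,0,0,0,0,0,0,0,0,0]' 0; python3 - <<'E'
from h import *
from station import env
go(env.get_state(),-4,34,67)
E
```

```text
time: 3.83
eef_pos: [552.2, -110.0, 87.5]
orientation: [2.6, 89.8, -19.5]
force: [0.2, -0.2, 0.0]
width: -0.0
t 3.83 ro xy [-2.5 34.1] z 87.5 F [ 0.22 -0.16  0.  ] w -0.00 q [-19.8  20.9 -13.   55.9   0.    2.2]
tool y,z in ro: [0.018 1.   ] [ 1.    -0.018]
tool shift [20.5 -0.1 -1.6]
```

```bash
python3 -m handwheel '[6,0,-1,0,6,0,0,0,5,0,0,0,0,0,0,0,0,0,0,0]' 0; python3 -m handwheel '[2,0,0,0,2,0,0,0,1,0,0,0,0,0,0,0]' 0;  python3 - <<'E'
from h import *
from station import env
go(env.get_state(),-4,34,62)
E
```

```text
time: 4.25
eef_pos: [549.8, -109.0, 67.8]
orientation: [179.8, 89.9, 157.8]
force: [-1.4, 0.3, 0.2]
width: -0.002
time: 4.58
eef_pos: [550.1, -109.2, 63.2]
orientation: [159.9, 90.0, 137.8]
force: [-0.2, -0.4, 2.1]
width: -0.0
t 4.58 ro xy [-4.7 34.1] z 63.2 F [-0.18 -0.42  2.13] w -0.00 q [-19.8  22.1 -15.2  52.8   0.    2.3]
tool y,z in ro: [0.018 1.   ] [ 1.    -0.018]
tool shift [ 1.2 -0.   0.7]
```

```bash
python3 -m handwheel '[1,0,0,0,0.8,0,0,0,0,0,0,0]' 0; python3 - <<'E'
from station import env
s=env.get_state();print(s["eef_pos"],s["force"])
E
```

```text
time: 4.83
eef_pos: [550.1, -109.1, 61.4]
orientation: [35.9, 90.0, 13.9]
force: [-1.1, 0.2, 2.4]
width: 0.002
[ 550.1043679  -109.14677366   61.43334511] [-1.14247414  0.23260005  2.43806165]
```

```bash
python3 -m handwheel '[0.7,0,0,0,0.5,0,0,0,0,0,0,0]' 0; python3 - <<'E'
from station import env
s=env.get_state();print(s["eef_pos"],s["force"])
E
```

```text
time: 5.08
eef_pos: [550.1, -109.2, 60.8]
orientation: [-1.7, 90.0, -23.7]
force: [-2.9, 0.2, 7.5]
width: -0.0
[ 550.13556644 -109.15610602   60.75599432] [-2.86168395  0.15233714  7.45998282]
```

It has bottomed at 7.5 N, so I'll release straight up.

```bash
python3 -m handwheel '[-25,0,0,0,-35,0,-5,0,-35,0,-15,0,-15,0,-20,0,0,0,-20,0]' 0; python3 -m handwheel '[0,0,0,0,0,0,0,0,0,0,0,0,0,0,0,0,0,0,0,0]' 0;python3 -m handwheel '[0,0,0,0,0,0,0,0,0,0,0,0,0,0,0,0,0,0,0,0]' 0;python3 -m handwheel '[0,0,0,0,0,0,0,0,0,0,0,0,0,0,0,0,0,0,0,0]' 0;python3 -m handwheel '[0,0,0,0,0,0,0,0,0,0,0,0,0,0,0,0,0,0,0,0]' 0; python3 - <<'E'
from h import *
from station import env
s=env.get_state(); rel(s)
for n in ("wrist","scene"):
    c=env.capture(n); im=c["color"][:,:,::-1]
    if n=="scene": im=cv2.resize(im[160:300,150:325],None,fx=4.5,fy=4.5)
    cv2.imwrite(f"pics/{n}2.png",im)
E
```

```text
time: 5.5
eef_pos: [495.7, -87.0, 173.7]
orientation: [3.0, 89.7, -19.0]
force: [-0.2, -0.3, -0.5]
width: -0.001
time: 5.92
eef_pos: [495.0, -86.9, 169.7]
orientation: [180.0, 90.0, 157.9]
force: [0.5, -0.4, 0.2]
width: -0.006
time: 6.33
eef_pos: [494.6, -86.7, 170.2]
orientation: [-167.5, 90.0, 170.5]
force: [-0.5, -0.7, 1.1]
width: 0.003
time: 6.75
eef_pos: [494.5, -86.6, 170.3]
orientation: [-19.2, 90.0, -41.2]
force: [-0.5, -0.1, -0.1]
width: 0.003
time: 7.17
eef_pos: [494.5, -86.6, 170.3]
orientation: [82.5, 90.0, 60.5]
force: [1.2, 0.8, -0.3]
width: 0.002
t 7.17 ro xy [-64.7  35.1] z 170.3 F [ 1.19  0.83 -0.33] w 0.00 q [-19.5  12.  -12.9  65.1   0.    2.5]
tool y,z in ro: [0.018 1.   ] [ 1.    -0.018]
```

View pics/wrist2.png

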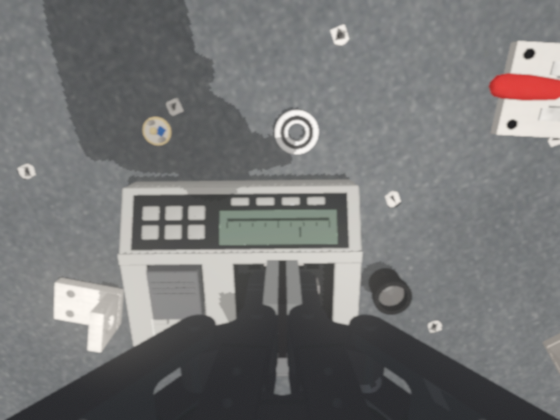

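View pics/scene2.png

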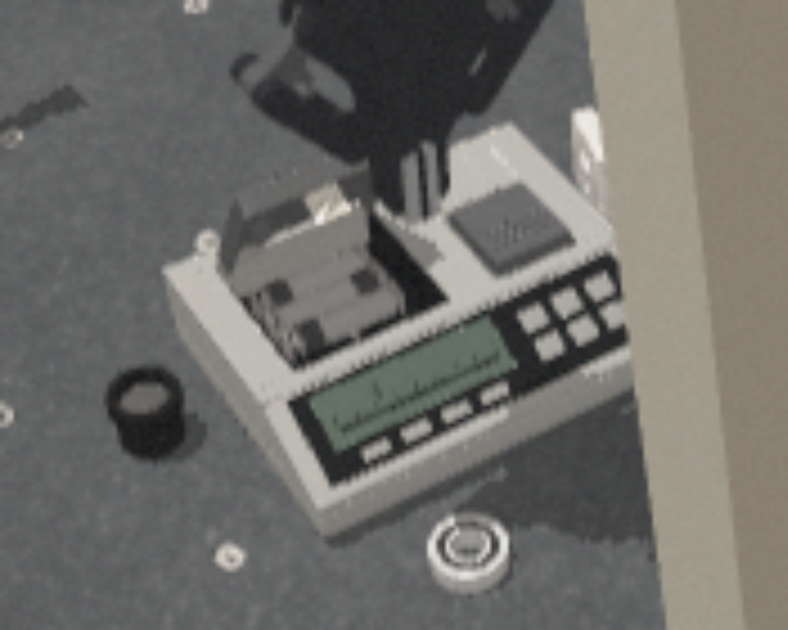

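The scene view shows the hatch standing up at about (300,220), with the white cam at (328,203). The card door is shut and the fingers are clear. I'll wait a little longer and measure the angle.

```bash
python3 -m handwheel '[0,0,0,0,0,0,0,0,0,0,0,0,0,0,0,0,0,0,0,0]' 0; python3 -m handwheel '[20,0,0,0,20,0,0,0,20,0,0,0,7,-1,0,0,0,0,0,0]' 0; cat >> h.py <<'E'
def hatch(c):
    P=cloud(c); q=(P[...,:2]-t)@Ro; z=P[...,2]
    m=(q[...,0]>-25)&(q[...,0]<110)&(q[...,1]>46)&(q[...,1]<70)&(z>66)&(z<140)
    x=q[...,0][m];z=z[m]; print("n",m.sum(),"hatch rad from hinge, pct",np.percentile(np.arctan2(z-52,60-x),[5,25,50,75,95]).round(2),"zmax",z.max() if m.sum() else 0)
E
python3 - <<'E'
from h import *
from station import env
s=env.get_state(); go(s,-10,34,103); hatch(env.capture("scene"))
E
```

```text
time: 7.68
eef_pos: [494.5, -86.6, 170.3]
orientation: [-120.5, 90.0, -142.5]
force: [0.1, -0.5, 0.3]
width: -0.005
time: 8.1
eef_pos: [493.2, -87.4, 101.9]
orientation: [-176.8, 89.8, 161.1]
force: [0.3, 0.7, -1.0]
width: -0.003
t 8.10 ro xy [-65.7  34. ] z 101.9 F [ 0.3   0.75 -0.96] w -0.00 q [-19.7  14.9 -19.7  55.6  -0.    2.4]
tool y,z in ro: [0.018 1.   ] [ 1.    -0.018]
tool shift [-1.3  1.  55.7]
n 79 hatch rad from hinge, pct [0.88 1.03 1.06 1.1  1.14] zmax 121.47539414688231
```

The hatch stands at about 1.06 rad. Next I push it from the front.

```bash
python3 -m handwheel '[0,0,15,0,0,0,20,0,0,0,15,0,0,0,6,0,0,0,6,0]' 0; python3 -m handwheel '[0,0,5,0,0,0,5,0,0,0,5,0,0,0,5,0,0,0,5,0]' 0;  python3 - <<'E'
from h import *
from station import env
s=env.get_state(); go(s,50,34,103); hatch(env.capture("scene"))
E
```

```text
time: 8.57
eef_pos: [552.4, -111.2, 104.2]
orientation: [2.9, 89.9, -19.1]
force: [-0.2, 0.1, -0.5]
width: -0.002
time: 8.98
eef_pos: [575.1, -120.3, 103.4]
orientation: [-3.7, 90.0, -25.8]
force: [1.0, 0.1, -0.1]
width: 0.002
t 8.98 ro xy [22.5 32.6] z 103.4 F [ 0.96  0.09 -0.13] w 0.00 q [-20.   22.4  -8.   59.6  -0.    2. ]
tool y,z in ro: [0.018 1.   ] [ 1.    -0.018]
tool shift [ 0.4  1.9 27.4]
n 182 hatch rad from hinge, pct [1.04 1.4  1.49 1.53 1.61] zmax 139.6785920908076
```

```bash
python3 -m handwheel '[0,1,4,0,0,1,4,0,0,0,4,0,0,0,4,0,0,0,3,0]' 0; python3 -m handwheel '[0,0,2,0,0,0,2,0,0,0,0,0,0,0,0,0]' 0;  python3 - <<'E'
from h import *
from station import env
s=env.get_state(); go(s,50,34,103); c=env.capture("scene");hatch(c)
cv2.imwrite("pics/s3.png",cv2.resize(c["color"][160:300,150:325,::-1],None,fx=4.5,fy=4.5))
E
```

```text
time: 9.45
eef_pos: [593.6, -125.7, 103.2]
orientation: [-16.2, 90.0, -38.3]
force: [-0.1, -0.1, 0.0]
width: 0.007
time: 9.78
eef_pos: [596.8, -127.0, 103.2]
orientation: [-172.9, 90.0, 165.1]
force: [0.4, -0.3, -0.3]
width: -0.004
t 9.78 ro xy [45.2 34.1] z 103.2 F [ 0.43 -0.3  -0.35] w -0.00 q [-19.9  24.5  -4.6  60.9  -0.    2.2]
tool y,z in ro: [0.018 1.   ] [ 1.    -0.018]
tool shift [ 0.2 -0.1  4.8]
n 261 hatch rad from hinge, pct [1.28 1.76 1.84 1.88 1.96] zmax 139.73127078731733
```

View pics/s3.png

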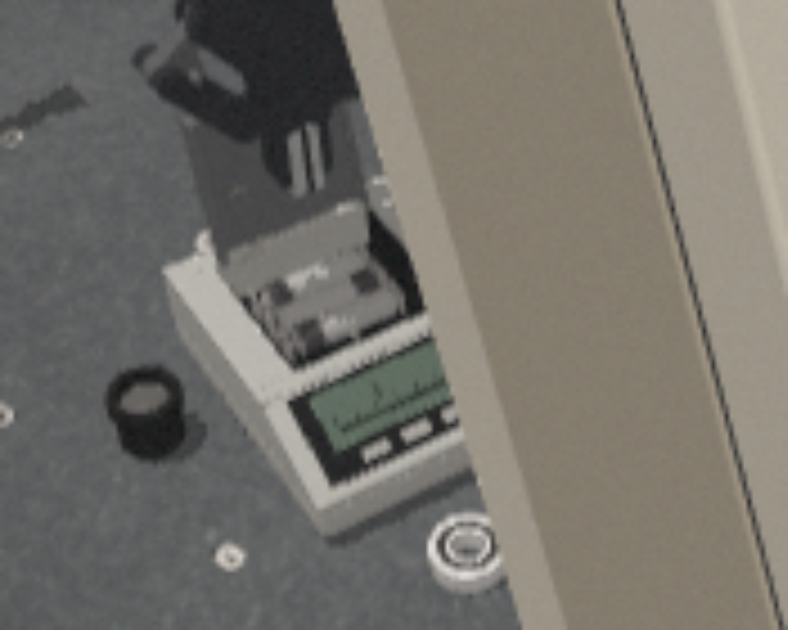

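The hatch leans back at about 1.84 rad. I'll press gently on until the stop shows in the force.

```bash
python3 -m handwheel '[0,0,2,0,0,0,2,0,0,0,0,0,0,0,0,0]' 0; python3 -m handwheel '[0,0,1.5,0,0,0,0,0,0,0,0,0]' 0; python3 -c "
from h import *
from station import env
hatch(env.capture('scene'));rel(env.get_state())"
```

```text
time: 10.17
eef_pos: [600.6, -128.5, 103.3]
orientation: [7.9, 90.0, -14.1]
force: [0.9, 1.0, -0.5]
width: -0.001
time: 10.42
eef_pos: [602.0, -129.1, 103.3]
orientation: [136.4, 90.0, 114.3]
force: [0.6, -0.4, 0.4]
width: 0.002
n 282 hatch rad from hinge, pct [1.35 1.89 1.96 2.   2.08] zmax 138.6081859788888
t 10.47 ro xy [50.8 34.1] z 103.3 F [ 0.26  0.08 -0.36] w -0.00 q [-19.9  24.9  -3.8  61.2   0.    2.1]
tool y,z in ro: [0.018 1.   ] [ 1.    -0.018]
```

```bash
python3 -m handwheel '[0,0,1.5,0,0,0,0,0,0,0,0,0]' 0; python3 -m handwheel '[0,0,1.5,0,0,0,0,0,0,0,0,0]' 0; python3 -c "
from h import *
from station import env
hatch(env.capture('scene'));rel(env.get_state())"
```

```text
time: 10.72
eef_pos: [603.4, -129.7, 103.3]
orientation: [107.3, 90.0, 85.2]
force: [0.2, 0.6, -0.5]
width: -0.003
time: 10.97
eef_pos: [604.8, -130.2, 103.3]
orientation: [46.4, 90.0, 24.4]
force: [-0.1, 0.1, -0.7]
width: 0.001
n 290 hatch rad from hinge, pct [1.39 1.9  1.97 2.   2.08] zmax 139.81822185093526
t 11.02 ro xy [53.8 34. ] z 103.2 F [-0.34 -0.27 -0.4 ] w -0.00 q [-19.9  25.2  -3.4  61.4  -0.    2.1]
tool y,z in ro: [0.018 1.   ] [ 1.    -0.018]
```

The angle has stopped changing and there is no force, so the hatch is at its stop. I'll retreat forward, then up.

```bash
python3 -m handwheel '[0,0,-10,0,0,0,-20,0,0,0,-30,0,0,0,-30,0,0,0,-30,0]' 0; python3 -m handwheel '[-30,0,0,0,-40,0,-30,0,-40,0,-30,0,0,0,-30,0,0,0,-20,0]' 0; python3 -m handwheel '[0,0,0,0,0,0,0,0,0,0,0,0,0,0,0,0,0,0,0,0]' 0; python3 - <<'E'
from h import *
from station import env
s=env.get_state(); rel(s)
for n in ("top","scene"):
    c=env.capture(n); hatch(c); im=c["color"][:,:,::-1]
    a,b=(150,160) if n=="scene" else (190,125)
    cv2.imwrite(f"pics/{n}4.png",cv2.resize(im[b:b+140,a:a+175],None,fx=4.5,fy=4.5))
E
```

```text
time: 11.43
eef_pos: [492.2, -84.7, 103.0]
orientation: [170.4, 90.0, 148.3]
force: [1.0, -0.5, -0.7]
width: 0.001
time: 11.85
eef_pos: [399.6, -47.0, 201.7]
orientation: [4.4, 89.8, -17.7]
force: [-0.7, 0.2, -0.1]
width: 0.001
time: 12.27
eef_pos: [401.4, -47.9, 199.6]
orientation: [-178.6, 90.0, 159.3]
force: [0.5, -0.6, 0.1]
width: -0.001
t 12.27 ro xy [-165.5   37.9] z 199.6 F [ 0.5  -0.58  0.14] w -0.00 q [-18.7   1.6 -20.7  67.7   0.    3.3]
tool y,z in ro: [0.018 1.   ] [ 1.    -0.018]
n 279 hatch rad from hinge, pct [1.79 1.9  1.98 2.01 2.07] zmax 126.90617561639874
n 299 hatch rad from hinge, pct [1.8  1.94 1.97 2.   2.09] zmax 127.08276236352575
```

View pics/scene4.png

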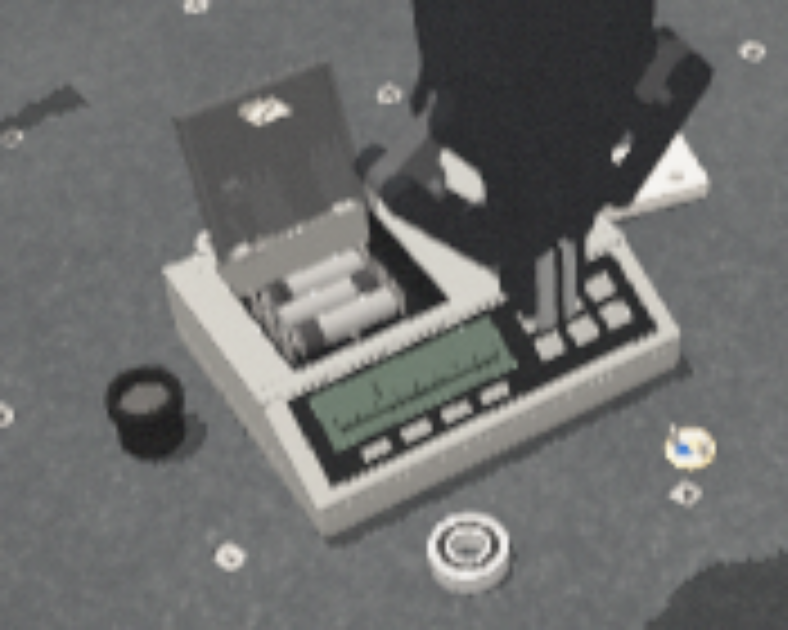

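View pics/top4.png

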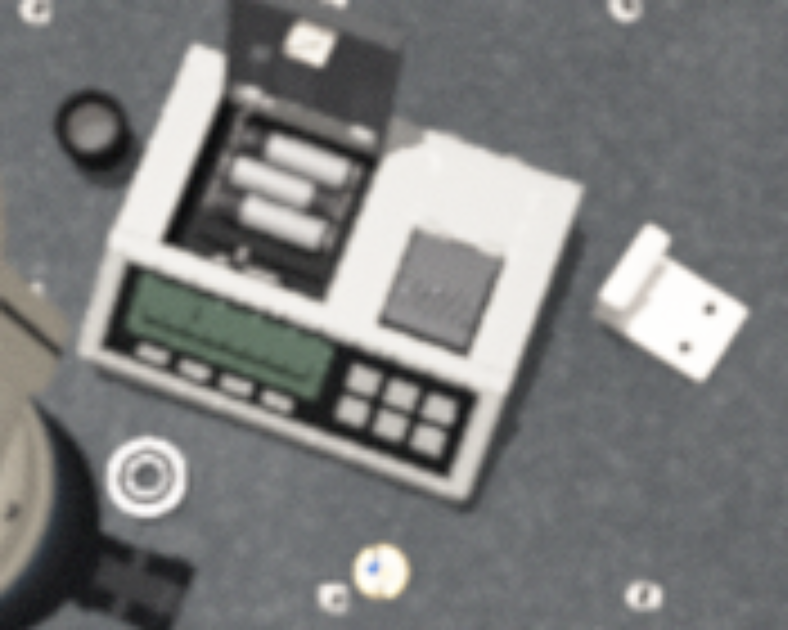

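The hatch lies back at its stop, at the top of the top view around (310,60), with the batteries exposed. The readout corners are unmoved at (192,44) and (583,187), the card door is shut, and all four loose parts are where they were.

```bash
python3 -c "
from station import env
print(env.hand_in())"
```

```text
the job is handed in; nothing more can be done
None
```

The battery hatch is open and lying back against its stop, and I have handed the job in; the hand-in gave no verdict.

- **Press and pop-up:** With the shut fingertips I pressed the ridged pad down until it bottomed, at about 7.5 N, then lifted the finger away. The hatch popped up by itself to about 1.06 rad, measured some 3 s after release with no finger on it.
- **Push back:** I pushed the raised hatch to the rear until its angle stopped changing, then withdrew the finger forward and up.
- **Last checks:** After I withdrew, the depth readings gave 1.97 to 1.98 rad. That is slightly over the stated 1.92 stop, which fits the finger resting against the underside and the 2 mm calibration. I felt no rise in force at the stop, so I judged contact from the angle no longer changing. The top view showed the readout, loupe, bracket, bearing and contact disc where they began, and the card door shut. None of the checks failed.

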